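# Hold a plug gauge up to the inspection camera

## Task

Take the double-ended plug gauge out of the open instrument case and hold it up in the air for the inspection camera: its short end faces the lens squarely, in line with the lens axis, with the end face 120 mm out from the lens glass. Leave everything else where it is, do not bump the camera, and finish while still holding the gauge there, at rest.

Things in the scene. Friction and masses are not known exactly. Their poses are not given: they have to be found in the camera images.
- plug_gauge: steel plug gauge 108 mm long, 0.14 to 0.28 kg: round dark handle (15 mm thick, 62 mm long), a bright 22 mm cylinder at each end, one short (14 mm), one long (32 mm). Origin on the axis, mid-handle; +x runs along the axis to the short end. Balance point 13 mm from the origin towards the long end. Starts level in one of the case's three places, short end away from the robot. Its roll about x is free
- short_face (a point): centre of the plug gauge's short end face, on the axis, 45 mm from the middle of the handle
- long_face (a point): centre of the plug gauge's long end face, on the axis, 63 mm from the middle of the handle
- case: open cream case, fixed, 190 (x) by 290 mm (y), walls 55 mm high; origin under its centre, z up. Lid open on the +y side, leaning out 240 mm, top 205 mm high. Black foam inside, floor 11 mm high, two 14 mm ribs along y at x = -39 and +39 mm, 42 mm high, notched at y = -72, 0, 72 mm. Each gauge lies along x across both ribs, axis 42 mm above the bench; fingers fit between the ribs. Gauges swap places
- lens (a point): centre of the inspection camera's front glass (grey box, black barrel, white ring light 58 mm across round the glass, on a steel column). Its frame: +x is the lens axis, pointing out of the glass the way the camera looks, 25 degrees below level; y is level. Glass 0.25 to 0.33 m above the bench
- camera_stand: the camera's stand, fixed: foot 120 mm across, steel column 22 mm thick and 440 mm high; origin at the underside of the foot, +x the level direction in which the camera looks. The camera's head is carried on it
- single_gauge: bystander in the case: single-ended gauge, a straight 22 mm round bar without a waist, 108 mm long, half bright and half dark; origin at its middle, x along it
- setting_rod: bystander in the case: plain steel cylinder, 22 mm diameter, 108 mm long; origin at its middle, x along it
- ring_gauge: bystander: steel ring lying flat, 64 mm outside, 25 mm bore, 20 mm high; origin under its centre
- weight: bystander: knobbed steel weight, 38 mm diameter, 62 mm high; origin under its centre
- bottle: bystander: small amber bottle, 48 mm diameter, 120 mm high; origin under its centre
- beaker: bystander: glass beaker, 64 mm diameter, 75 mm high; origin under its centre
- meter: bystander: black hand meter lying flat, 150 by 60 by 30 mm, x along it; origin under its centre
Things that resemble listed ones, but are neither listed nor needed, are in the scene too. Leave any blue or orange look-alike of the plug_gauge alone.

How it is judged:
On the way:
1. the plug gauge is lifted out of the case in the fingers (z of plug_gauge in the frame of case above 0.1 m and contact force between plug_gauge and the fingers above 1 N), for 0.2 s.
At the end, for the whole second after the job is handed in: The gauge is at rest in the fingers, carried by nothing else: short end face 120 mm (+-15) out from the lens glass and within 12 mm of the lens axis each way, its axis within 10 degrees of the lens axis, the long end away from the camera; all bystanders within 30 mm of their starts (x of short_face in the frame of lens between 0.105 and 0.135 m and y of short_face in the frame of lens between -0.012 and 0.012 m and z of short_face in the frame of lens between -0.012 and 0.012 m and x of long_face in the frame of lens above 0.2 m and angle between the x axis of plug_gauge and the x axis of lens, either way round below 0.175 rad and height (world z) of plug_gauge above 0.12 m and contact force between plug_gauge and the fingers above 1 N and contact force between plug_gauge and camera_stand below 0.2 N and contact force between plug_gauge and case below 0.2 N and linear speed of plug_gauge below 0.02 m/s and angular speed of plug_gauge below 0.2 rad/s and distance of each of single_gauge, setting_rod, ring_gauge, weight, bottle, beaker, meter from where it was at the start of the episode below 0.03 m); the arm keeps its last pose, push and grip.
It fails at once if another thing in the case or on the bench is pushed or carried more than 30 mm away (distance of any of single_gauge, setting_rod, ring_gauge, weight, bottle, beaker, meter from where it was at the start of the episode above 0.03 m).
It fails at once if the camera or its stand is bumped by the arm, the fingers or the gauge (more than 3 N) (contact force between camera_stand and the arm above 3 N or contact force between camera_stand and the fingers above 3 N or contact force between camera_stand and plug_gauge above 3 N).
It also fails if it takes over 32 s, if anything falls off the work surface, if the arm or the gripper's body presses on something with over 40 N, if the wrist force passes 120 N, or if a joint passes its speed limit or range.

## Robot

A 6-joint arm with a two-finger parallel gripper is mounted at the origin on the work surface. World frame = base frame: x ahead of the robot, y to its left, z up, the work surface at z = 0. Lengths are in m, angles in rad, forces in N, time in s.
With the tool pointing down it reaches from about 0.3 to 0.775 m from the base axis. Payload 14.6 kg.
Tool frame: the origin (TCP) lies between the finger pads; the fingertips stand 8 mm ahead of it and the grasp point (between the pads) lies 11 mm behind it; z points along the fingers, y is the direction in which the jaws open and shut (so a half turn about z gives the same grasp; the last joint's range is limited). The gripper opens to 94 mm and grips with 3 to 60 N. Pads are 16 mm wide; open, the fingers measure 119 mm over their backs; the gripper's body (75 mm by 177 mm) begins 78 mm behind the grasp point.
Start: joints at [1.074, 0.3, 1.521, -0, 1.321, -0.067], TCP at [0.229, 0.5, 0.213] pointing down, gripper open.
Joint ranges: [-3.03, 3.03], [-0.79, 2.21], [0.23, 2.52], [-1.04, 4.18], [0, 3.07], [-2.55, 2.55]. Speed limits (rad/s): [2.22, 2.22, 2.57, 3.14, 3.14, 3.14].

## Interface

Orientations are given as [roll, pitch, yaw] about the fixed x, y, z axes, in that order (R = Rz(yaw) Ry(pitch) Rx(roll)).
In Python, from station import ctrl, viewer, workorder gives the robot as it stands.
- The arm moves only by the tool play_rows, never from a script. Its argument "commands" is a list of rows, each an object of numbers: "dx", "dy", "dz": the shift along the tool's x, y, z in m; "ax", "ay", "az": the turn, a rotation vector about the tool's x, y, z in degrees. In form: [{"dx": .., "dy": .., "dz": .., "ax": .., "ay": .., "az": ..}, ...]. A call has exactly 5 rows; each row shifts and turns the pose as measured when the row begins, along the tool's axes as they then stand; what a row does not reach is not made up. A row lasts 1/12 s, in which the tool goes at most 41.7 mm and 7.16 degrees, less where a joint would pass 70% of its speed; a pose out of reach is approached as far as the arm can. A call with a gripper value outside its range is refused whole. "claw" is the opening, from 0 (shut) to 1 (fully open), set as the call begins (left out, the last holds). The fingers move at their own pace and stop on an object; "squeeze" is the grip in N (left out, the last holds). Time passes only in rows, so rows that do not move let the fingers close, or fill a call up. It gives the time, the measured TCP pose, the force and the opening at its end, in the units of the state.
- ctrl.get_obs(): the state, without advancing time (a new reading comes with each control period).
- viewer.camera(name): name is "scene" or "top" or "wrist"; returns the picture (400x640x3 uint8, red, green, blue); there is no depth.
- viewer.camera_model(name): a dict with "K" (3x3 intrinsics, pixels), "pose" (4x4, takes a point from camera to world coordinates); the wrist camera has in their place "T_tool_cam" (4x4, takes a point from camera to tool coordinates, whose origin is the TCP and whose axes are the flange's). Camera axes: x right, y down, z forward; pixel columns grow to the right and rows downward; lengths in m; the calibration is good to about 2 mm. The wrist camera is an equidistant fisheye: a pixel r from the principal point sees the ray r / f radians off the axis. A picture is of the moment at which its call begins: read the wrist's pose just before it. camera_model takes no time and is no camera call.
- workorder.hand_in(): hands the job in, once; it reports no verdict.
The state is a dict: "time_s": time; "qpos": joint angles; "joint_vel": joint speeds; "tau": joint torques, N m; "ee_pos": TCP position; "eef_rot": TCP orientation; "force": force on the tool from outside, world axes, zero at the start; "moment": the same for the moment, N m; "grip_width": finger opening in m.
Only numpy, scipy, OpenCV 4.12 (cv2) and the standard library are available. Lean on these libraries where they do the work, as an engineer would, in place of code of your own. Each camera call takes 0.05 s, during which the arm holds its last target. There are 200 camera calls.

## Working session

There is one attempt and no reset: what is moved stays moved. The work goes in short steps, Python scripts to look and compute and a tool call to move; the robot and the scene stay as the last step left them, time stands still between calls to the robot, and variables do not carry over. Pictures are saved under pics/ and viewed, about 8 in all and at most 12, crops included, and the job is handed in when it is done.

Besides the shell and the picture viewer there is one more tool, called after "Call:" as name(argument=value, ...) on one line, values as JSON. play_rows: Moves the arm, as the interface text tells. Its arguments: {"type":"object","properties":{"commands":{"type":"array","items":{"type":"object","properties":{"dx":{"type":"number"},"dy":{"type":"number"},"dz":{"type":"number"},"ax":{"type":"number"},"ay":{"type":"number"},"az":{"type":"number"}}}},"claw":{"type":"number"},"squeeze":{"type":"number"}},"required":["commands"]}

```bash
ls; mkdir -p pics; cat > snap.py <<'E'
import sys,cv2,numpy as np
from station import ctrl,viewer
for n in sys.argv[2:]:
    im=viewer.camera(n); cv2.imwrite(f'pics/{n}_{sys.argv[1]}.png',im[:,:,::-1])
E
python3 snap.py a scene top; python3 - <<'E'
from station import ctrl,viewer
import numpy as np
np.set_printoptions(precision=4,suppress=True)
for n in ["scene","top","wrist"]: print(n,viewer.camera_model(n))
print(ctrl.get_obs())
E
```

```text
pics
scene {'K': array([[502.7299,   0.    , 323.6937],
       [  0.    , 502.7299, 196.8075],
       [  0.    ,   0.    ,   1.    ]]), 'pose': array([[-0.71  ,  0.373 , -0.5972,  1.3249],
       [ 0.7041,  0.3814, -0.5989,  0.6998],
       [ 0.0043, -0.8458, -0.5335,  0.8616],
       [ 0.    ,  0.    ,  0.    ,  1.    ]])}
top {'K': array([[425.8393,   0.    , 315.2438],
       [  0.    , 425.8393, 199.0208],
       [  0.    ,   0.    ,   1.    ]]), 'pose': array([[ 0.0439, -0.9724,  0.2293,  0.3271],
       [-0.999 , -0.0434,  0.0075, -0.0494],
       [ 0.0027, -0.2294, -0.9733,  1.1746],
       [ 0.    ,  0.    ,  0.    ,  1.    ]])}
wrist {'K': array([[309.7069,   0.    , 317.4344],
       [  0.    , 309.7069, 196.793 ],
       [  0.    ,   0.    ,   1.    ]]), 'T_tool_cam': array([[ 0.0011, -0.9669, -0.2551,  0.074 ],
       [ 1.    ,  0.0012, -0.0001,  0.0007],
       [ 0.0004, -0.2551,  0.9669, -0.1719],
       [ 0.    ,  0.    ,  0.    ,  1.    ]])}
{'time_s': 0.1, 'qpos': array([ 1.0744,  0.3004,  1.5215,  0.    ,  1.3207, -0.0666]), 'joint_vel': array([-0.0008, -0.0014, -0.0008, -0.0006, -0.0023, -0.0011]), 'tau': array([ -0.0008, -53.2643, -35.3287,   0.0709,   0.0235,  -0.0001]), 'ee_pos': array([0.2291, 0.4998, 0.2129]), 'eef_rot': array([-3.1405, -0.0001,  2.7118]), 'force': array([ 0.035 ,  0.5219, -0.4923]), 'moment': array([0.0331, 0.006 , 0.0221]), 'grip_width': 0.0940330742210041}
```

View pics/top_a.png

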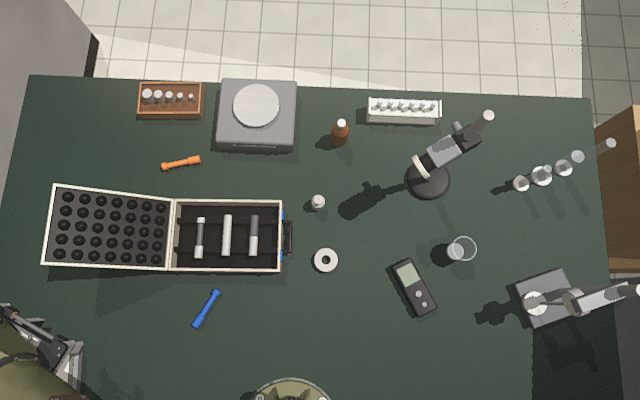

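View pics/scene_a.png

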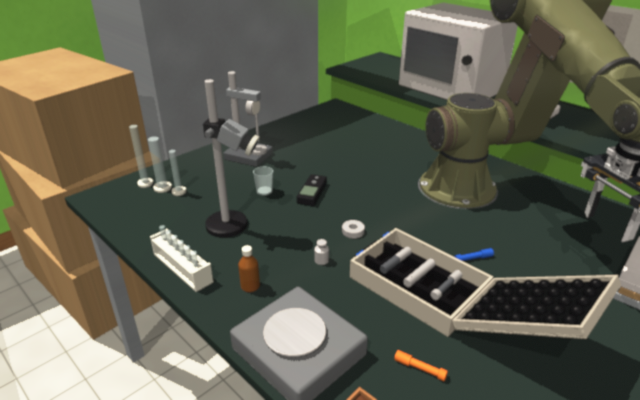

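Top view: the case is at about (225,235), with the plug gauge at the lid-side place (~(200,238)). The inspection camera is at (440,150). I'll zoom in for exact pixels.

```bash
python3 - <<'E'
import cv2,numpy as np
t=cv2.imread('pics/top_a.png'); s=cv2.imread('pics/scene_a.png')
Z=lambda im,x,y,w,h,k:cv2.resize(im[y:y+h,x:x+w],None,fx=k,fy=k,interpolation=cv2.INTER_CUBIC)
a=Z(t,165,190,130,90,3); b=Z(t,390,100,120,110,3);c=Z(s,185,65,100,180,3); 
d=Z(s,345,220,150,120,2.4)
W=np.zeros((600,800,3),np.uint8)
W[:270,:390]=a; W[270:600,:360]=b; 
c=Z(s,185,65,90,100,4); W[:300,400:760]=c[:300,:360]
d=Z(s,345,225,133,100,3); W[300:600,400:799]=d
cv2.imwrite('pics/crop1.png',W)
E
```

```text
(no output)
```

View pics/crop1.png

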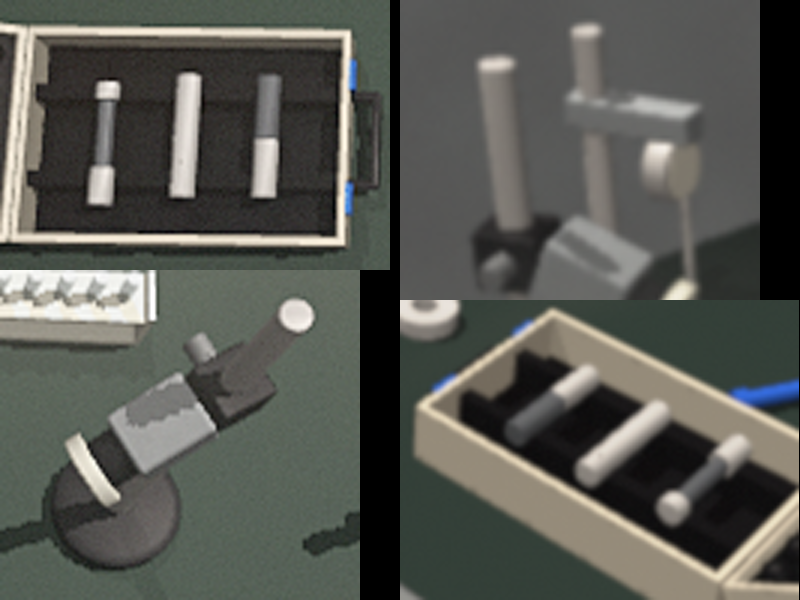

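```bash
cat > geo.py <<'E'
import numpy as np
from station import ctrl,viewer
np.set_printoptions(precision=4,suppress=True)
M={n:viewer.camera_model(n) for n in("scene","top")}
def ray(n,p):
    m=M[n]; d=np.linalg.inv(m['K'])@[p[0],p[1],1]; d=m['pose'][:3,:3]@d; return m['pose'][:3,3],d/np.linalg.norm(d)
def atz(n,p,z):
    o,d=ray(n,p); return o+d*(z-o[2])/d[2]
def tri(p,q):
    (o1,d1),(o2,d2)=ray('top',p),ray('scene',q)
    A=np.c_[d1,-d2]; s=np.linalg.lstsq(A,o2-o1,rcond=None)[0]
    a,b=o1+d1*s[0],o2+d2*s[1]; return (a+b)/2,np.linalg.norm(a-b)
E
python3 - <<'E'
from geo import *
import cv2
print('short',atz('top',(201,217.3),.042),'long',atz('top',(198.3,258.3),.042))
print('coltop',atz('top',(489,115.3),.44),'foot',atz('top',(428.3,179),.01))
# case rim corners crop/3
for c in [(350,33),(345,243),(22,28),(12,240)]: print('rim',atz('top',(165+c[0]/3,190+c[1]/3),.055))
# scene
print('scene coltop',atz('scene',(185+497/4-100,65+64/4),.44))
print('scene short',atz('scene',(345+(673-400)/3,225+(510-300)/3),.042))
s=cv2.imread('pics/scene_a.png')
t=cv2.imread('pics/top_a.png')
W=np.zeros((500,800,3),np.uint8)
W[:480,:400]=cv2.resize(s[105:185,200:267],(400,480),interpolation=cv2.INTER_CUBIC)
W[:480,400:]=cv2.resize(t[130:190,400:450],(400,480),interpolation=cv2.INTER_CUBIC)
cv2.imwrite('pics/crop2.png',W)
E
```

```text
short [0.5295 0.2656 0.042 ] long [0.4193 0.2611 0.042 ]
coltop [ 0.6745 -0.3597  0.44  ] foot [ 0.6743 -0.359   0.01  ]
rim [0.5814 0.0495 0.055 ]
rim [0.3949 0.0422 0.055 ]
rim [0.5728 0.3444 0.055 ]
rim [0.3848 0.3303 0.055 ]
scene coltop [ 0.6774 -0.3518  0.44  ]
scene short [0.5225 0.2685 0.042 ]
```

View pics/crop2.png

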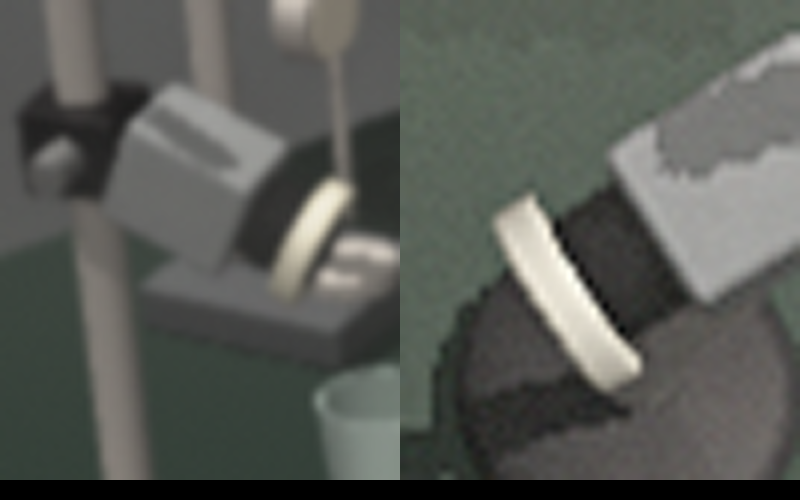

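```bash
cat >> geo.py <<'E'
import cv2
def proj(n,P):
    m=M[n]; T=np.linalg.inv(m['pose']); q=(T[:3,:3]@np.atleast_2d(P).T+T[:3,3:]); q=m['K']@q; return (q[:2]/q[2]).T
def lensframe(yaw):
    c,s=np.cos(yaw),np.sin(yaw); a=np.radians(25)
    x=np.array([c*np.cos(a),s*np.cos(a),-np.sin(a)]); y=np.array([-s,c,0]); return np.c_[x,y,np.cross(x,y)]
E
python3 - <<'E'
from geo import *
C,e=tri((421,167.1),(252.6,144.7)); col=np.array([.6744,-.3594])
d=C[:2]-col; yaw=np.arctan2(d[1],d[0]); print(C,e,'dist',np.linalg.norm(d),np.degrees(yaw))
# ring ends in top view along level y: 
a=atz('top',(400+115/8,130+210/8),C[2]); b=atz('top',(400+222/8,130+380/8),C[2]); v=b-a
print('len',np.linalg.norm(v),'yaw from ring',np.degrees(np.arctan2(v[1],v[0]))+90)
th=np.linspace(0,2*np.pi,60)
s=cv2.resize(cv2.imread('pics/scene_a.png')[105:185,200:267],(400,480),interpolation=cv2.INTER_CUBIC)
t=cv2.resize(cv2.imread('pics/top_a.png')[130:190,400:450],(400,480),interpolation=cv2.INTER_CUBIC)
R=lensframe(yaw)
for off,colr in((0.0,(0,0,255)),(-.010,(255,0,0))):
  P=C+R[:,0]*off+.029*(np.cos(th)[:,None]*R[:,1]+np.sin(th)[:,None]*R[:,2])
  for n,im,o,k in(('scene',s,(200,105),(400/67,6)),('top',t,(400,130),(8,8))):
    q=((proj(n,P)-o)*k).astype(np.int32); cv2.polylines(im,[q],True,colr,1)
cv2.imwrite('pics/ov1.png',np.hstack([s,t]))
E
```

```text
[ 0.6211 -0.272   0.2748] 0.0024009165499639684 dist 0.1023537278934081 121.37640478544026
len 0.0559783832883695 yaw from ring -58.87574640300298
```

View pics/ov1.png

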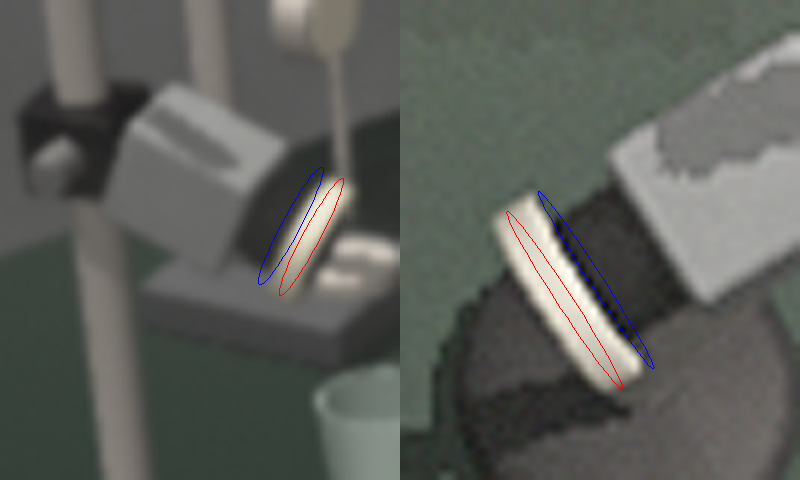

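Overlay: the circles sit on the ring light in both views. The ring front lies about 4 mm further out than the triangulated centre, and both yaw estimates agree at about 121°. That gives lens ≈ (0.619, -0.269, 0.273). The gauge is at the +72 place and its position agrees with the case rim. Now I'll write the move planner.

```bash
cat > plan.py <<'E'
import sys,json,numpy as np
from scipy.spatial.transform import Rotation as Ro, Slerp
from station import ctrl
np.set_printoptions(precision=4,suppress=True)
def down(yaw): return Ro.from_euler('xyz',[np.pi,0,yaw]).as_matrix()
def cur():
    o=ctrl.get_obs(); return np.array(o['ee_pos']),Ro.from_euler('xyz',o['eef_rot']).as_matrix(),o
def rows(p1,R1,n,start=None):
    p0,R0,o=cur()
    if start: p0,R0=start
    S=Slerp([0,1],Ro.from_matrix(np.array([R0,R1])))
    out=[]
    for i in range(n):
        a,b=i/n,(i+1)/n; Ra=S(a).as_matrix()
        d=Ra.T@((p1-p0)*(b-a)); w=np.degrees((S(a).inv()*S(b)).as_rotvec())
        out.append(dict(zip(['dx','dy','dz','ax','ay','az'],[*map(float,np.round(d,4)),*map(float,np.round(w,2))])))
    for k in range(0,n,5): print(json.dumps(out[k:k+5]))
    print('t',o['time_s'],'dist',np.linalg.norm(p1-p0))
E
python3 -c "
from plan import *
rows(np.array([.47,.263,.25]),down(np.pi+np.radians(2)),10)"
```

```text
[{"dx": -0.0318, "dy": -0.0115, "dz": -0.0037, "ax": -0.01, "ay": -0.0, "az": -2.66}, {"dx": -0.0312, "dy": -0.0129, "dz": -0.0037, "ax": -0.01, "ay": -0.0, "az": -2.66}, {"dx": -0.0306, "dy": -0.0144, "dz": -0.0037, "ax": -0.01, "ay": -0.0, "az": -2.66}, {"dx": -0.0299, "dy": -0.0158, "dz": -0.0037, "ax": -0.01, "ay": -0.0, "az": -2.66}, {"dx": -0.0291, "dy": -0.0172, "dz": -0.0037, "ax": -0.01, "ay": -0.0, "az": -2.66}]
[{"dx": -0.0283, "dy": -0.0185, "dz": -0.0037, "ax": -0.01, "ay": -0.0, "az": -2.66}, {"dx": -0.0274, "dy": -0.0198, "dz": -0.0037, "ax": -0.01, "ay": -0.0, "az": -2.66}, {"dx": -0.0264, "dy": -0.021, "dz": -0.0037, "ax": -0.01, "ay": -0.0, "az": -2.66}, {"dx": -0.0254, "dy": -0.0222, "dz": -0.0037, "ax": -0.01, "ay": -0.0, "az": -2.66}, {"dx": -0.0244, "dy": -0.0234, "dz": -0.0037, "ax": -0.01, "ay": -0.0, "az": -2.66}]
t 0.1 dist 0.33982074570828935
```

Call:
play_rows(commands=[{"dx": -0.032,"dy": -0.0115,"dz": -0.006,"az": -2.7},{"dx": -0.031,"dy": -0.013,"dz": -0.006,"az": -2.7},{"dx": -0.0305,"dy": -0.0145,"dz": -0.004,"az": -2.7},{"dx": -0.03,"dy": -0.016,"dz": -0.002,"az": -2.7},{"dx": -0.029,"dy": -0.017,"dz": -0.001,"az": -2.7}], claw=0.5)

```text
validation failed for argument at $.co...
```

Call:
play_rows(commands=[{"dx": -0.0285,"dy": -0.0185,"dz": -0.002,"az": -2.7},{"dx": -0.0275,"dy": -0.02,"dz": -0.002,"az": -2.7},{"dx": -0.0265,"dy": -0.021,"dz": -0.002,"az": -2.7},{"dx": -0.0255,"dy": -0.022,"dz": -0.002,"az": -2.7},{"dx": -0.0245,"dy": -0.0235,"dz": -0.002,"az": -2.7}])

```text
validation failed for argument at $.co...
```

```bash
python3 - <<'E'
from plan import *
rows(np.array([.47,.263,.17]),down(np.pi+np.radians(2)),5); p,R,o=cur();print(p,o['eef_rot'],o['joint_vel'])
E
```

```text
[{"dx": -0.0635, "dy": -0.023, "dz": 0.0086, "ax": -0.01, "ay": -0.0, "az": -5.33}, {"dx": -0.0611, "dy": -0.0288, "dz": 0.0086, "ax": -0.01, "ay": -0.0, "az": -5.33}, {"dx": -0.0582, "dy": -0.0343, "dz": 0.0086, "ax": -0.01, "ay": -0.0, "az": -5.33}, {"dx": -0.0548, "dy": -0.0396, "dz": 0.0086, "ax": -0.01, "ay": -0.0, "az": -5.33}, {"dx": -0.0509, "dy": -0.0445, "dz": 0.0086, "ax": -0.01, "ay": -0.0, "az": -5.33}]
t 0.1 dist 0.3405128507794891
[0.2291 0.4998 0.2129] [-3.1405 -0.0001  2.7118] [-0.0008 -0.0014 -0.0008 -0.0006 -0.0023 -0.0011]
```

All six keys are needed.

Call:
play_rows(commands=[{"dx": -0.032,"dy": -0.0115,"dz": -0.006,"ax": 0,"ay": 0,"az": -2.7},{"dx": -0.031,"dy": -0.013,"dz": -0.006,"ax": 0,"ay": 0,"az": -2.7},{"dx": -0.0305,"dy": -0.0145,"dz": -0.004,"ax": 0,"ay": 0,"az": -2.7},{"dx": -0.03,"dy": -0.016,"dz": -0.002,"ax": 0,"ay": 0,"az": -2.7},{"dx": -0.029,"dy": -0.017,"dz": -0.001,"ax": 0,"ay": 0,"az": -2.7}], claw=0.5)

```text
time_s: 0.52
ee_pos: [0.3495, 0.3801, 0.2303]
eef_rot: [-3.137, -0.003, 2.965]
force: [0.4, -0.0, -0.1]
grip_width: 0.0641
```

Call:
play_rows(commands=[{"dx": -0.0285,"dy": -0.0185,"dz": -0.002,"ax": 0,"ay": 0,"az": -2.7},{"dx": -0.0275,"dy": -0.02,"dz": -0.002,"ax": 0,"ay": 0,"az": -2.7},{"dx": -0.0265,"dy": -0.021,"dz": -0.002,"ax": 0,"ay": 0,"az": -2.7},{"dx": -0.0255,"dy": -0.022,"dz": -0.002,"ax": 0,"ay": 0,"az": -2.7},{"dx": -0.0245,"dy": -0.0235,"dz": -0.002,"ax": 0,"ay": 0,"az": -2.7}])

```text
time_s: 0.93
ee_pos: [0.4781, 0.2576, 0.2399]
eef_rot: [-3.137, -0.006, -3.07]
force: [0.6, 0.7, 0.2]
grip_width: 0.0472
```

```bash
python3 - <<'E'
from plan import *
rows(np.array([.47,.263,.17]),down(np.pi+np.radians(2)),5); p,R,o=cur();print(p,o['eef_rot'],o['joint_vel'])
E
```

```text
[{"dx": 0.0015, "dy": 0.0012, "dz": 0.014, "ax": -0.05, "ay": -0.07, "az": 0.42}, {"dx": 0.0015, "dy": 0.0012, "dz": 0.014, "ax": -0.05, "ay": -0.07, "az": 0.42}, {"dx": 0.0015, "dy": 0.0012, "dz": 0.014, "ax": -0.05, "ay": -0.07, "az": 0.42}, {"dx": 0.0015, "dy": 0.0012, "dz": 0.014, "ax": -0.05, "ay": -0.07, "az": 0.42}, {"dx": 0.0016, "dy": 0.0012, "dz": 0.014, "ax": -0.05, "ay": -0.07, "az": 0.42}]
t 0.9333 dist 0.0705489299568473
[0.4781 0.2576 0.2399] [-3.137  -0.0058 -3.07  ] [-0.7416  0.2699 -0.392  -0.0048  0.1229 -1.3263]
```

Call:
play_rows(commands=[{"dx": 0.004,"dy": 0.003,"dz": 0.02,"ax": 0,"ay": 0,"az": 1.0},{"dx": 0.003,"dy": 0.002,"dz": 0.02,"ax": 0,"ay": 0,"az": 1.0},{"dx": 0.001,"dy": 0.001,"dz": 0.02,"ax": 0,"ay": 0,"az": 0},{"dx": 0,"dy": 0,"dz": 0.01,"ax": 0,"ay": 0,"az": 0},{"dx": 0,"dy": 0,"dz": 0,"ax": 0,"ay": 0,"az": 0}])

```text
time_s: 1.35
ee_pos: [0.4743, 0.2566, 0.1668]
eef_rot: [-3.136, -0.005, -3.111]
force: [0.2, -0.0, -0.2]
grip_width: 0.0472
```

```bash
python3 -c "
from plan import *
p,R,o=cur(); np.savez('w1.npz',p=p,R=R); print(p,o['eef_rot'],o['joint_vel'])"; python3 snap.py 1 wrist
```

```text
[0.4743 0.2566 0.1668] [-3.136  -0.0051 -3.1111] [-0.0007 -0.0013 -0.0044 -0.0006  0.0157 -0.0024]
```

View pics/wrist_1.png

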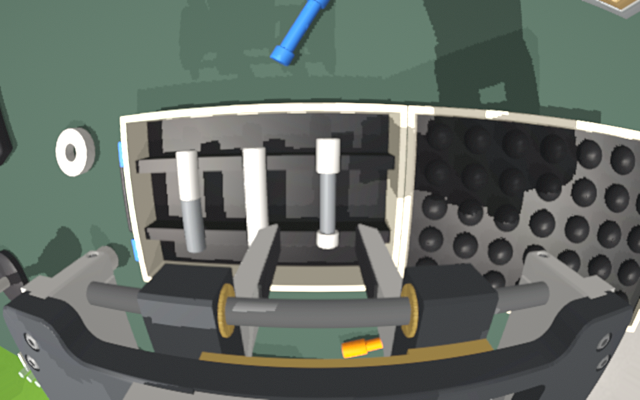

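```bash
cat >> geo.py <<'E'
def wray(p,R,px):
    m=viewer.camera_model('wrist'); K=m['K']; T=m['T_tool_cam']
    v=(np.array(px)-[K[0,2],K[1,2]])/K[0,0]; r=np.linalg.norm(v)
    d=np.r_[np.sin(r)*v/r,np.cos(r)] if r>0 else np.array([0,0,1.]); d=R@T[:3,:3]@d; return p+R@T[:3,3],d
def watz(p,R,px,z):
    o,d=wray(p,R,px); return o+d*(z-o[2])/d[2]
E
python3 - <<'E'
from geo import *
w=np.load('w1.npz');p,R=w['p'],w['R']
for n,px,z in [('long junction',(328,172),.05),('short j',(327,233),.052),('short face',(327,247),.042),('long face top',(328,138.5),.053),('handleL mid',(321,200),.042),('handleR mid',(335,200),.042)]: print(n,watz(p,R,px,z))
E
```

```text
long junction [0.4516 0.2658 0.05  ]
short j [0.5124 0.2672 0.052 ]
short face [0.532  0.2683 0.042 ]
long face top [0.4197 0.2645 0.053 ]
handleL mid [0.4814 0.2602 0.042 ]
handleR mid [0.4809 0.2742 0.042 ]
```

The wrist picture shows the plug gauge at x≈328, from its long end (row 138) to its short end (row 247). This agrees with the top view to 3 mm. Grip point: (0.470, 0.265), yaw 2°.

```bash
python3 -c "
from plan import *
rows(np.array([.470,.2655,.075]),down(np.pi+np.radians(2)),5)"
```

```text
[{"dx": 0.0008, "dy": 0.0019, "dz": 0.0185, "ax": -0.06, "ay": -0.05, "az": -0.05}, {"dx": 0.0008, "dy": 0.0019, "dz": 0.0185, "ax": -0.06, "ay": -0.05, "az": -0.05}, {"dx": 0.0008, "dy": 0.0018, "dz": 0.0186, "ax": -0.06, "ay": -0.05, "az": -0.05}, {"dx": 0.0008, "dy": 0.0018, "dz": 0.0186, "ax": -0.06, "ay": -0.05, "az": -0.05}, {"dx": 0.0008, "dy": 0.0018, "dz": 0.0186, "ax": -0.06, "ay": -0.05, "az": -0.05}]
t 1.4 dist 0.09328864481399103
```

Call:
play_rows(commands=[{"dx": 0.002,"dy": 0.004,"dz": 0.02,"ax": -0.1,"ay": -0.1,"az": 0},{"dx": 0.002,"dy": 0.004,"dz": 0.025,"ax": -0.1,"ay": -0.1,"az": 0},{"dx": 0.0,"dy": 0.001,"dz": 0.025,"ax": -0.1,"ay": -0.1,"az": 0},{"dx": 0,"dy": 0,"dz": 0.02,"ax": 0,"ay": 0,"az": 0},{"dx": 0,"dy": 0,"dz": 0,"ax": 0,"ay": 0,"az": 0}])

```text
time_s: 1.82
ee_pos: [0.4731, 0.2682, 0.0815]
eef_rot: [3.137, 0.011, -3.109]
force: [-0.5, -0.5, -0.3]
grip_width: 0.0466
```

```bash
python3 -c "
from plan import *
rows(np.array([.470,.2655,.031]),down(np.pi+np.radians(2)),5)"
```

```text
[{"dx": 0.0007, "dy": -0.0006, "dz": 0.0101, "ax": 0.05, "ay": 0.12, "az": -0.02}, {"dx": 0.0007, "dy": -0.0006, "dz": 0.0101, "ax": 0.05, "ay": 0.12, "az": -0.02}, {"dx": 0.0007, "dy": -0.0005, "dz": 0.0101, "ax": 0.05, "ay": 0.12, "az": -0.02}, {"dx": 0.0007, "dy": -0.0005, "dz": 0.0101, "ax": 0.05, "ay": 0.12, "az": -0.02}, {"dx": 0.0007, "dy": -0.0005, "dz": 0.0101, "ax": 0.05, "ay": 0.12, "az": -0.02}]
t 1.8167 dist 0.050694960594096776
```

Call:
play_rows(commands=[{"dx": 0.0025,"dy": -0.002,"dz": 0.015,"ax": 0.1,"ay": 0.3,"az": 0},{"dx": 0.0015,"dy": -0.001,"dz": 0.015,"ax": 0.1,"ay": 0.3,"az": 0},{"dx": 0,"dy": 0,"dz": 0.013,"ax": 0,"ay": 0,"az": 0},{"dx": 0,"dy": 0,"dz": 0.006,"ax": 0,"ay": 0,"az": 0},{"dx": 0,"dy": 0,"dz": 0.0,"ax": 0,"ay": 0,"az": 0}])

```text
time_s: 2.23
ee_pos: [0.4726, 0.2673, 0.0368]
eef_rot: [3.138, 0.006, -3.107]
force: [-0.2, -0.6, -0.1]
grip_width: 0.0472
```

```bash
python3 -c "
from plan import *
rows(np.array([.470,.2655,.031]),down(np.pi+np.radians(2)),5)"
```

```text
[{"dx": 0.0005, "dy": -0.0003, "dz": 0.0012, "ax": 0.04, "ay": 0.07, "az": -0.01}, {"dx": 0.0005, "dy": -0.0003, "dz": 0.0012, "ax": 0.04, "ay": 0.07, "az": -0.01}, {"dx": 0.0005, "dy": -0.0003, "dz": 0.0012, "ax": 0.04, "ay": 0.07, "az": -0.01}, {"dx": 0.0005, "dy": -0.0003, "dz": 0.0012, "ax": 0.04, "ay": 0.07, "az": -0.01}, {"dx": 0.0005, "dy": -0.0003, "dz": 0.0012, "ax": 0.04, "ay": 0.07, "az": -0.01}]
t 2.2333 dist 0.006617221986981408
```

Call:
play_rows(commands=[{"dx": 0.003,"dy": -0.0015,"dz": 0.005,"ax": 0.1,"ay": 0.3,"az": 0},{"dx": 0.001,"dy": -0.001,"dz": 0.004,"ax": 0,"ay": 0.1,"az": 0},{"dx": 0,"dy": 0,"dz": 0.002,"ax": 0,"ay": 0,"az": 0},{"dx": 0,"dy": 0,"dz": 0,"ax": 0,"ay": 0,"az": 0},{"dx": 0,"dy": 0,"dz": 0,"ax": 0,"ay": 0,"az": 0}])

```text
time_s: 2.65
ee_pos: [0.4699, 0.2652, 0.028]
eef_rot: [3.138, 0.002, -3.107]
force: [-0.6, -0.5, -0.7]
grip_width: 0.0465
```

Call:
play_rows(commands=[{"dx": 0,"dy": 0,"dz": 0,"ax": 0,"ay": 0,"az": 0},{"dx": 0,"dy": 0,"dz": 0,"ax": 0,"ay": 0,"az": 0},{"dx": 0,"dy": 0,"dz": 0,"ax": 0,"ay": 0,"az": 0},{"dx": 0,"dy": 0,"dz": 0,"ax": 0,"ay": 0,"az": 0},{"dx": 0,"dy": 0,"dz": 0,"ax": 0,"ay": 0,"az": 0}], claw=0, squeeze=40)

```text
time_s: 3.07
ee_pos: [0.4704, 0.2654, 0.029]
eef_rot: [3.138, 0.004, -3.107]
force: [-0.2, -0.4, -0.0]
grip_width: 0.0169
```

Call:
play_rows(commands=[{"dx": 0,"dy": 0,"dz": 0,"ax": 0,"ay": 0,"az": 0},{"dx": 0,"dy": 0,"dz": 0,"ax": 0,"ay": 0,"az": 0},{"dx": 0,"dy": 0,"dz": 0,"ax": 0,"ay": 0,"az": 0},{"dx": 0,"dy": 0,"dz": 0,"ax": 0,"ay": 0,"az": 0},{"dx": 0,"dy": 0,"dz": 0,"ax": 0,"ay": 0,"az": 0}])

```text
time_s: 3.48
ee_pos: [0.4704, 0.2655, 0.029]
eef_rot: [3.138, 0.004, -3.107]
force: [0.5, 1.0, 0.2]
grip_width: 0.0137
```

Call:
play_rows(commands=[{"dx": 0,"dy": 0,"dz": -0.01,"ax": 0,"ay": 0,"az": 0},{"dx": 0,"dy": 0,"dz": -0.02,"ax": 0,"ay": 0,"az": 0},{"dx": 0,"dy": 0,"dz": -0.03,"ax": 0,"ay": 0,"az": 0},{"dx": 0,"dy": 0,"dz": -0.035,"ax": 0,"ay": 0,"az": 0},{"dx": 0,"dy": 0,"dz": -0.035,"ax": 0,"ay": 0,"az": 0}])

```text
time_s: 3.9
ee_pos: [0.4658, 0.2629, 0.1575]
eef_rot: [-3.139, -0.012, -3.107]
force: [0.6, 0.7, -2.5]
grip_width: 0.0137
```

Call:
play_rows(commands=[{"dx": 0,"dy": 0,"dz": -0.035,"ax": 0,"ay": 0,"az": 0},{"dx": 0,"dy": 0,"dz": -0.03,"ax": 0,"ay": 0,"az": 0},{"dx": 0,"dy": 0,"dz": -0.02,"ax": 0,"ay": 0,"az": 0},{"dx": 0,"dy": 0,"dz": 0,"ax": 0,"ay": 0,"az": 0},{"dx": 0,"dy": 0,"dz": 0,"ax": 0,"ay": 0,"az": 0}])

```text
time_s: 4.32
ee_pos: [0.4664, 0.263, 0.2565]
eef_rot: [3.14, -0.002, -3.107]
force: [-0.3, -0.3, -3.5]
grip_width: 0.0137
```

```bash
python3 -c "
from plan import *
p,R,o=cur(); np.savez('w2.npz',p=p,R=R); print(p,o['eef_rot'],o['grip_width'],o['force'])"; python3 snap.py 2 wrist
```

```text
[0.4664 0.263  0.2565] [ 3.1404 -0.0024 -3.1071] 0.013738097421469366 [-0.2792 -0.3491 -3.5369]
```

View pics/wrist_2.png

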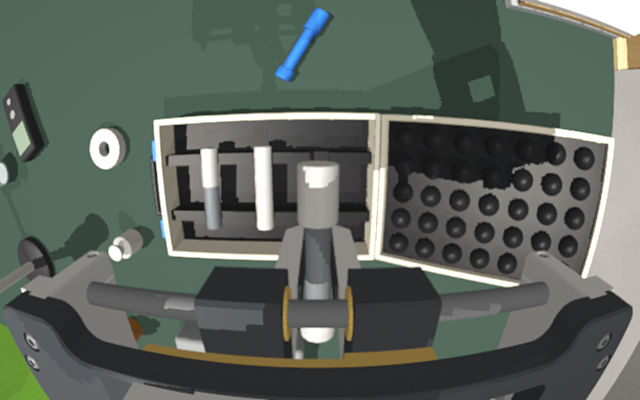

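The gauge is held along the tool x axis, with its long end at (320,165-228) pointing at the wrist-camera side. I'll check its pitch and offset in the tool frame, then plan the transit.

```bash
python3 - <<'E'
from geo import *
from plan import *
for n,px,z in [('long junction',(318,228),-.024),('long face top edge',(320,163),-.024),('long face bottom?',(320,163),-.013),('short tip',(318,341),-.013),('capL',(298,200),-.013),('capR',(338,200),-.013)]:
    print(n,watz(np.zeros(3),np.eye(3),px,z))
lens=np.array([.619,-.269,.273]); L=lensframe(np.radians(121.2)); ax=L[:,0]
# tool: x=ax (gauge x = -tool x), z down-ish
x=ax; z=np.array([0,0,-1.])-(-ax[2])*ax; z/=np.linalg.norm(z); Rt=np.c_[x,np.cross(z,x),z]
g=lens+ .165*ax            # gauge origin
pt=g-Rt@np.array([-.013,0,-.013]); print('target tcp',pt,Ro.from_matrix(Rt).as_euler('xyz'),'z',z)
np.savez('tgt.npz',p=pt,R=Rt)
pre=pt+.06*ax+np.array([0,0,.05]); print('pre',pre)
rows(pre,Rt,20)
E
```

```text
long junction [ 0.0183  0.0008 -0.024 ]
long face top edge [ 0.0515  0.0017 -0.024 ]
long face bottom? [ 0.0499  0.0018 -0.013 ]
short tip [-0.0667  0.001  -0.013 ]
capL [ 0.03   -0.0099 -0.013 ]
capR [ 0.03    0.0115 -0.013 ]
target tcp [ 0.5383 -0.1357  0.186 ] [3.1416 0.4363 2.1153] z [ 0.2189 -0.3615 -0.9063]
pre [ 0.5101 -0.0892  0.2106]
[{"dx": -0.0016, "dy": -0.0177, "dz": 0.0023, "ax": 0.66, "ay": -1.14, "az": 2.99}, {"dx": -0.0025, "dy": -0.0175, "dz": 0.0025, "ax": 0.66, "ay": -1.14, "az": 2.99}, {"dx": -0.0033, "dy": -0.0174, "dz": 0.0028, "ax": 0.66, "ay": -1.14, "az": 2.99}, {"dx": -0.0042, "dy": -0.0171, "dz": 0.003, "ax": 0.66, "ay": -1.14, "az": 2.99}, {"dx": -0.005, "dy": -0.0169, "dz": 0.0033, "ax": 0.66, "ay": -1.14, "az": 2.99}]
[{"dx": -0.0058, "dy": -0.0165, "dz": 0.0036, "ax": 0.66, "ay": -1.14, "az": 2.99}, {"dx": -0.0066, "dy": -0.0162, "dz": 0.0039, "ax": 0.66, "ay": -1.14, "az": 2.99}, {"dx": -0.0073, "dy": -0.0158, "dz": 0.0043, "ax": 0.66, "ay": -1.14, "az": 2.99}, {"dx": -0.008, "dy": -0.0153, "dz": 0.0046, "ax": 0.66, "ay": -1.14, "az": 2.99}, {"dx": -0
[... 234 characters left out ...]
99}, {"dx": -0.0106, "dy": -0.0131, "dz": 0.006, "ax": 0.66, "ay": -1.14, "az": 2.99}, {"dx": -0.0111, "dy": -0.0125, "dz": 0.0064, "ax": 0.66, "ay": -1.14, "az": 2.99}, {"dx": -0.0116, "dy": -0.0118, "dz": 0.0067, "ax": 0.66, "ay": -1.14, "az": 2.99}]
[{"dx": -0.0121, "dy": -0.0111, "dz": 0.0071, "ax": 0.66, "ay": -1.14, "az": 2.99}, {"dx": -0.0125, "dy": -0.0104, "dz": 0.0075, "ax": 0.66, "ay": -1.14, "az": 2.99}, {"dx": -0.0129, "dy": -0.0096, "dz": 0.0078, "ax": 0.66, "ay": -1.14, "az": 2.99}, {"dx": -0.0132, "dy": -0.0089, "dz": 0.0082, "ax": 0.66, "ay": -1.14, "az": 2.99}, {"dx": -0.0135, "dy": -0.0081, "dz": 0.0086, "ax": 0.66, "ay": -1.14, "az": 2.99}]
t 4.3667 dist 0.357909694377698
```

The long junction reads 18.3 mm in the tool frame against 18 mm predicted, so there is no slip. Starting the transit.

Call:
play_rows(commands=[{"dx": -0.0015,"dy": -0.0175,"dz": 0.0,"ax": 0.66,"ay": -1.14,"az": 3},{"dx": -0.0025,"dy": -0.0175,"dz": 0.0,"ax": 0.66,"ay": -1.14,"az": 3},{"dx": -0.0035,"dy": -0.0175,"dz": 0.001,"ax": 0.66,"ay": -1.14,"az": 3},{"dx": -0.004,"dy": -0.017,"dz": 0.001,"ax": 0.66,"ay": -1.14,"az": 3},{"dx": -0.005,"dy": -0.017,"dz": 0.002,"ax": 0.66,"ay": -1.14,"az": 3}])

```text
time_s: 4.78
ee_pos: [0.4743, 0.1731, 0.2451]
eef_rot: [-3.09, 0.095, 2.911]
force: [-0.4, -0.8, -2.3]
grip_width: 0.0139
```

Call:
play_rows(commands=[{"dx": -0.006,"dy": -0.0165,"dz": 0.003,"ax": 0.66,"ay": -1.14,"az": 3},{"dx": -0.0065,"dy": -0.016,"dz": 0.003,"ax": 0.66,"ay": -1.14,"az": 3},{"dx": -0.0075,"dy": -0.016,"dz": 0.004,"ax": 0.66,"ay": -1.14,"az": 3},{"dx": -0.008,"dy": -0.0155,"dz": 0.004,"ax": 0.66,"ay": -1.14,"az": 3},{"dx": -0.0085,"dy": -0.015,"dz": 0.004,"ax": 0.66,"ay": -1.14,"az": 3}])

```text
time_s: 5.2
ee_pos: [0.4799, 0.0797, 0.2269]
eef_rot: [-3.06, 0.204, 2.643]
force: [-0.1, 0.3, -2.0]
grip_width: 0.0142
```

```bash
python3 - <<'E'
from plan import *
t=np.load('tgt.npz'); pt,Rt=t['p'],t['R']; p,R,o=cur(); print(p,o['qpos'],o['grip_width'])
rows(pt+.06*Rt[:,0]+np.array([0,0,.03]),Rt,10)
E
```

```text
[0.4799 0.0797 0.2269] [ 0.1928  0.0925  1.7522 -0.2071  1.198  -0.8055] 0.014168752785763562
[{"dx": -0.0098, "dy": -0.0129, "dz": 0.0068, "ax": 0.5, "ay": -1.18, "az": 2.93}, {"dx": -0.0103, "dy": -0.0123, "dz": 0.0071, "ax": 0.5, "ay": -1.18, "az": 2.93}, {"dx": -0.0107, "dy": -0.0117, "dz": 0.0074, "ax": 0.5, "ay": -1.18, "az": 2.93}, {"dx": -0.0112, "dy": -0.0111, "dz": 0.0078, "ax": 0.5, "ay": -1.18, "az": 2.93}, {"dx": -0.0115, "dy": -0.0104, "dz": 0.0081, "ax": 0.5, "ay": -1.18, "az": 2.93}]
[{"dx": -0.0119, "dy": -0.0098, "dz": 0.0084, "ax": 0.5, "ay": -1.18, "az": 2.93}, {"dx": -0.0122, "dy": -0.0091, "dz": 0.0087, "ax": 0.5, "ay": -1.18, "az": 2.93}, {"dx": -0.0125, "dy": -0.0084, "dz": 0.0091, "ax": 0.5, "ay": -1.18, "az": 2.93}, {"dx": -0.0127, "dy": -0.0076, "dz": 0.0094, "ax": 0.5, "ay": -1.18, "az": 2.93}, {"dx": -0.0129, "dy": -0.0069, "dz": 0.0097, "ax": 0.5, "ay": -1.18, "az": 2.93}]
t 5.2 dist 0.17537593532390358
```

Call:
play_rows(commands=[{"dx": -0.01,"dy": -0.013,"dz": 0.006,"ax": 0.5,"ay": -1.2,"az": 2.9},{"dx": -0.0105,"dy": -0.0125,"dz": 0.006,"ax": 0.5,"ay": -1.2,"az": 2.9},{"dx": -0.0105,"dy": -0.0115,"dz": 0.006,"ax": 0.5,"ay": -1.2,"az": 2.9},{"dx": -0.011,"dy": -0.011,"dz": 0.007,"ax": 0.5,"ay": -1.2,"az": 2.9},{"dx": -0.0115,"dy": -0.0105,"dz": 0.007,"ax": 0.5,"ay": -1.2,"az": 2.9}])

```text
time_s: 5.62
ee_pos: [0.4897, -0.0083, 0.2032]
eef_rot: [-3.073, 0.322, 2.381]
force: [-0.1, 0.2, -2.7]
grip_width: 0.0137
```

Call:
play_rows(commands=[{"dx": -0.012,"dy": -0.01,"dz": 0.0075,"ax": 0.5,"ay": -1.2,"az": 2.9},{"dx": -0.012,"dy": -0.009,"dz": 0.0075,"ax": 0.5,"ay": -1.2,"az": 2.9},{"dx": -0.012,"dy": -0.008,"dz": 0.0075,"ax": 0.5,"ay": -1.2,"az": 2.9},{"dx": -0.008,"dy": -0.005,"dz": 0.005,"ax": 0.5,"ay": -1.2,"az": 2.9},{"dx": 0,"dy": 0,"dz": 0,"ax": 0,"ay": 0,"az": 0}])

```text
time_s: 6.03
ee_pos: [0.4936, -0.0725, 0.1829]
eef_rot: [-3.104, 0.409, 2.161]
force: [0.0, 0.6, -3.2]
grip_width: 0.014
```

```bash
python3 - <<'E'
from plan import *
t=np.load('tgt.npz'); pt,Rt=t['p'],t['R']; p,R,o=cur(); print(p,o['qpos'],o['grip_width'])
rows(pt,Rt,10)
np.savez('w3.npz',p=p,R=R)
E
python3 snap.py 3 wrist top scene; python3 - <<'E'
import cv2,numpy as np
W=np.zeros((600,800,3),np.uint8)
w=cv2.imread('pics/wrist_3.png');t=cv2.imread('pics/top_3.png');s=cv2.imread('pics/scene_3.png')
W[:300,:480]=cv2.resize(w,(480,300)); W[300:600,:400]=cv2.resize(t[110:260,300:500],(400,300)); W[300:600,400:]=cv2.resize(s[90:240,180:380],(400,300))
cv2.imwrite('pics/m3.png',W)
E
```

```text
[ 0.4936 -0.0725  0.1829] [-0.0379  0.1185  1.8695 -0.4271  0.9801 -0.4108] 0.013955590839355467
[{"dx": -0.0072, "dy": 0.0003, "dz": 0.0028, "ax": -0.11, "ay": -0.15, "az": 0.24}, {"dx": -0.0072, "dy": 0.0003, "dz": 0.0028, "ax": -0.11, "ay": -0.15, "az": 0.24}, {"dx": -0.0072, "dy": 0.0004, "dz": 0.0028, "ax": -0.11, "ay": -0.15, "az": 0.24}, {"dx": -0.0072, "dy": 0.0004, "dz": 0.0028, "ax": -0.11, "ay": -0.15, "az": 0.24}, {"dx": -0.0072, "dy": 0.0004, "dz": 0.0029, "ax": -0.11, "ay": -0.15, "az": 0.24}]
[{"dx": -0.0072, "dy": 0.0004, "dz": 0.0029, "ax": -0.11, "ay": -0.15, "az": 0.24}, {"dx": -0.0072, "dy": 0.0005, "dz": 0.0029, "ax": -0.11, "ay": -0.15, "az": 0.24}, {"dx": -0.0072, "dy": 0.0005, "dz": 0.0029, "ax": -0.11, "ay": -0.15, "az": 0.24}, {"dx": -0.0071, "dy": 0.0005, "dz": 0.0029, "ax": -0.11, "ay": -0.15, "az": 0.24}, {"dx": -0.0071, "dy": 0.0005, "dz": 0.003, "ax": -0.11, "ay": -0.15, "az": 0.24}]
t 6.0333 dist 0.07748758938594946
```

View pics/m3.png

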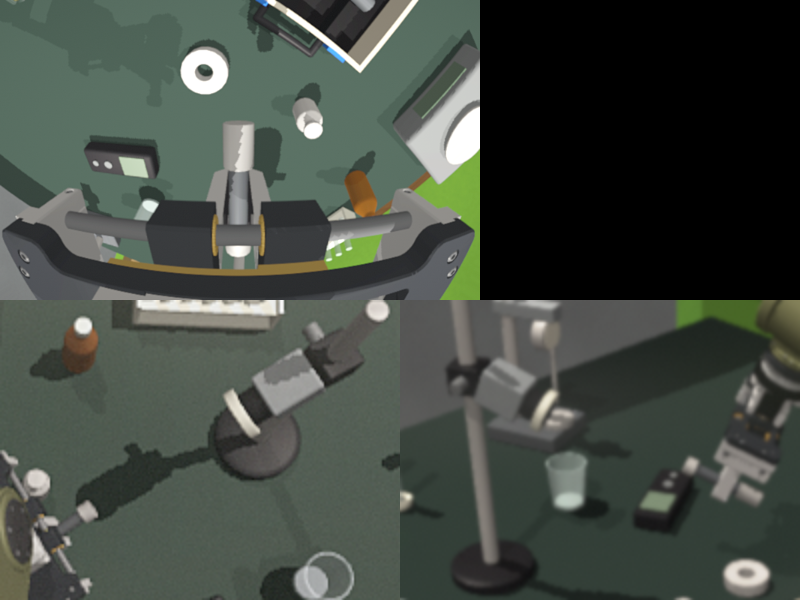

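The gauge is still firmly held and its short end points up at the ring light in both fixed views, with nothing disturbed. Moving in along the axis.

Call:
play_rows(commands=[{"dx": -0.007,"dy": 0.0005,"dz": 0.003,"ax": -0.2,"ay": -0.2,"az": 0.4},{"dx": -0.009,"dy": 0.0005,"dz": 0.003,"ax": -0.2,"ay": -0.2,"az": 0.4},{"dx": -0.009,"dy": 0.0005,"dz": 0.003,"ax": -0.2,"ay": -0.2,"az": 0.4},{"dx": -0.009,"dy": 0.0005,"dz": 0.003,"ax": -0.2,"ay": -0.2,"az": 0.3},{"dx": -0.008,"dy": 0.0005,"dz": 0.003,"ax": -0.1,"ay": -0.2,"az": 0.2}])

```text
time_s: 6.6
ee_pos: [0.523, -0.1077, 0.1881]
eef_rot: [-3.136, 0.427, 2.138]
force: [0.0, 0.1, -2.6]
grip_width: 0.0138
```

```bash
python3 - <<'E'
from plan import *
t=np.load('tgt.npz'); pt,Rt=t['p'],t['R']; p,R,o=cur(); print(p,o['eef_rot'])
rows(pt,Rt,5)
E
```

```text
[ 0.523  -0.1077  0.1881] [-3.1359  0.427   2.1379]
[{"dx": -0.0056, "dy": -0.0004, "dz": 0.003, "ax": 0.04, "ay": -0.11, "az": 0.23}, {"dx": -0.0056, "dy": -0.0004, "dz": 0.003, "ax": 0.04, "ay": -0.11, "az": 0.23}, {"dx": -0.0056, "dy": -0.0004, "dz": 0.003, "ax": 0.04, "ay": -0.11, "az": 0.23}, {"dx": -0.0056, "dy": -0.0003, "dz": 0.003, "ax": 0.04, "ay": -0.11, "az": 0.23}, {"dx": -0.0056, "dy": -0.0003, "dz": 0.0031, "ax": 0.04, "ay": -0.11, "az": 0.23}]
t 6.6 dist 0.03198130754627032
```

Call:
play_rows(commands=[{"dx": -0.009,"dy": -0.0005,"dz": 0.005,"ax": 0,"ay": -0.3,"az": 0.5},{"dx": -0.008,"dy": -0.0005,"dz": 0.005,"ax": 0,"ay": -0.3,"az": 0.5},{"dx": -0.007,"dy": -0.0005,"dz": 0.005,"ax": 0,"ay": -0.2,"az": 0.4},{"dx": -0.003,"dy": 0,"dz": 0.002,"ax": 0,"ay": 0,"az": 0},{"dx": 0,"dy": 0,"dz": 0,"ax": 0,"ay": 0,"az": 0}])

```text
time_s: 7.02
ee_pos: [0.5409, -0.1408, 0.1834]
eef_rot: [3.135, 0.443, 2.106]
force: [-0.4, -0.8, -2.7]
grip_width: 0.0142
```

```bash
python3 snap.py 4 wrist top scene; python3 - <<'E'
from plan import *
from geo import *
t=np.load('tgt.npz'); pt,Rt=t['p'],t['R']; p,R,o=cur(); print(p,o['eef_rot'],o['joint_vel'])
rows(pt,Rt,5); np.savez('w4.npz',p=p,R=R)
# overlay predicted gauge short face circle, axis, and lens front ring
th=np.linspace(0,2*np.pi,60); c,s_=np.cos(th)[:,None],np.sin(th)[:,None]
g=p+R@np.array([-.013,0,-.013]); gx=-R[:,0]
sf=g+.045*gx; lf=g-.063*gx
lens=np.array([.619,-.269,.273]);L=lensframe(np.radians(121.2))
print('short in lens',L.T@(sf-lens),'ang',np.degrees(np.arccos(-gx@L[:,0])))
tiles=[]
for n,(x,y,w,h) in(('top',(340,125,100,120)),('scene',(230,105,100,120))):
    k=5; im=cv2.resize(cv2.imread(f'pics/{n}_4.png')[y:y+h,x:x+w],None,fx=4,fy=k,interpolation=cv2.INTER_CUBIC)
    for P,col in((sf+.011*(c*R[:,1]+s_*R[:,2]),(0,0,255)),(lf+.011*(c*R[:,1]+s_*R[:,2]),(0,255,255)),(lens+.029*(c*L[:,1]+s_*L[:,2]),(255,0,0)),(np.array([lens,lens+.12*L[:,0]]),(0,255,0))):
        cv2.polylines(im,[((proj(n,P)-(x,y))*(4,k)).astype(np.int32)],False,col,1)
    tiles.append(im)
cv2.imwrite('pics/m4.png',np.hstack(tiles))
E
```

```text
[ 0.5406 -0.1398  0.1836] [3.1344 0.4429 2.1065] [ 0.0075 -0.0037  0.0005  0.     -0.0003 -0.0001]
[{"dx": 0.0006, "dy": 0.0, "dz": -0.0008, "ax": 0.04, "ay": 0.08, "az": -0.09}, {"dx": 0.0006, "dy": 0.0, "dz": -0.0008, "ax": 0.04, "ay": 0.08, "az": -0.09}, {"dx": 0.0006, "dy": 0.0, "dz": -0.0008, "ax": 0.04, "ay": 0.08, "az": -0.09}, {"dx": 0.0006, "dy": 0.0, "dz": -0.0008, "ax": 0.04, "ay": 0.08, "az": -0.09}, {"dx": 0.0006, "dy": 0.0, "dz": -0.0008, "ax": 0.04, "ay": 0.08, "az": -0.09}]
t 7.1667 dist 0.005239601108746066
short in lens [ 0.1168  0.0007 -0.0037] ang 0.5929683123817158
```

View pics/m4.png

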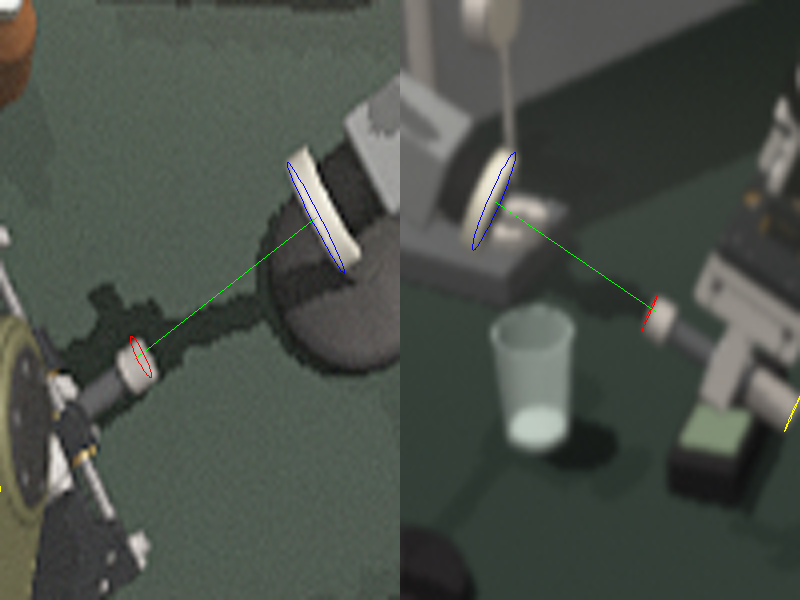

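View pics/wrist_4.png

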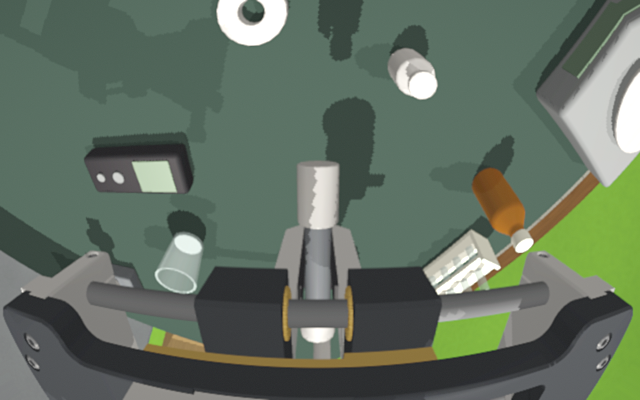

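The overlay matches: the predicted short face sits on the real one to about 3 mm in both views, and the gauge runs along the lens-axis line. I'll make a small correction (4 mm up in the lens frame, 3 mm out) and settle.

Call:
play_rows(commands=[{"dx": 0.003,"dy": 0,"dz": -0.004,"ax": 0.1,"ay": 0.2,"az": -0.2},{"dx": 0.002,"dy": 0,"dz": -0.002,"ax": 0.1,"ay": 0.1,"az": -0.2},{"dx": 0,"dy": 0,"dz": 0,"ax": 0,"ay": 0,"az": 0},{"dx": 0,"dy": 0,"dz": 0,"ax": 0,"ay": 0,"az": 0},{"dx": 0,"dy": 0,"dz": 0,"ax": 0,"ay": 0,"az": 0}])

```text
time_s: 7.58
ee_pos: [0.5364, -0.1316, 0.188]
eef_rot: [3.141, 0.437, 2.117]
force: [-0.1, 0.7, -2.6]
grip_width: 0.0136
```

Call:
play_rows(commands=[{"dx": 0,"dy": 0,"dz": 0,"ax": 0,"ay": 0,"az": 0},{"dx": 0,"dy": 0,"dz": 0,"ax": 0,"ay": 0,"az": 0},{"dx": 0,"dy": 0,"dz": 0,"ax": 0,"ay": 0,"az": 0},{"dx": 0,"dy": 0,"dz": 0,"ax": 0,"ay": 0,"az": 0},{"dx": 0,"dy": 0,"dz": 0,"ax": 0,"ay": 0,"az": 0}])

```text
time_s: 8.0
ee_pos: [0.5364, -0.1315, 0.188]
eef_rot: [3.141, 0.438, 2.117]
force: [-0.4, 0.4, -3.1]
grip_width: 0.0136
```

```bash
python3 - <<'E'
from plan import *
from geo import lensframe
p,R,o=cur(); L=lensframe(np.radians(121.2)); lens=np.array([.619,-.269,.273])
sf=p+R@np.array([-.058,0,-.013]); print('short in lens',L.T@(sf-lens),'ang',np.degrees(np.arccos(R[:,0]@L[:,0])),o['joint_vel'],o['grip_width'],o['force'])
E
```

```text
short in lens [ 0.1233 -0.0006  0.0038] ang 0.11160265874415207 [ 0.0004 -0.0005 -0.001   0.0008  0.0012 -0.0009] 0.013582017222489319 [-0.3671  0.3937 -3.1399]
```

Call:
play_rows(commands=[{"dx": -0.001,"dy": 0,"dz": 0.0025,"ax": 0,"ay": 0,"az": 0},{"dx": 0,"dy": 0,"dz": 0,"ax": 0,"ay": 0,"az": 0},{"dx": 0,"dy": 0,"dz": 0,"ax": 0,"ay": 0,"az": 0},{"dx": 0,"dy": 0,"dz": 0,"ax": 0,"ay": 0,"az": 0},{"dx": 0,"dy": 0,"dz": 0,"ax": 0,"ay": 0,"az": 0}])

```text
time_s: 8.42
ee_pos: [0.5375, -0.1335, 0.1857]
eef_rot: [3.141, 0.437, 2.117]
force: [0.8, -0.7, -2.6]
grip_width: 0.0134
```

```bash
python3 snap.py 5 top scene; python3 - <<'E'
from plan import *
from geo import *
p,R,o=cur(); L=lensframe(np.radians(121.2)); lens=np.array([.619,-.269,.273])
sf=p+R@np.array([-.058,0,-.013]); print('short in lens',L.T@(sf-lens),'ang',np.degrees(np.arccos(R[:,0]@L[:,0])),o['joint_vel'],o['force'])
tiles=[]
for n,(x,y,w,h) in(('top',(350,135,80,80)),('scene',(235,110,80,80))):
    im=cv2.resize(cv2.imread(f'pics/{n}_5.png')[y:y+h,x:x+w],None,fx=5,fy=5,interpolation=cv2.INTER_CUBIC)
    P=np.array([lens,lens+.12*L[:,0],lens+.23*L[:,0]]); q=((proj(n,P)-(x,y))*5).astype(np.int32); cv2.polylines(im,[q],False,(0,255,0),1); cv2.circle(im,tuple(map(int,q[1])),3,(0,0,255),1)
    tiles.append(im)
cv2.imwrite('pics/m5.png',np.hstack(tiles))
E
```

```text
short in lens [ 0.1222 -0.0005  0.0008] ang 0.10070102945116237 [ 0.001  -0.001  -0.0008 -0.0002  0.0016  0.0002] [ 0.2721  0.3083 -2.5511]
```

View pics/m5.png

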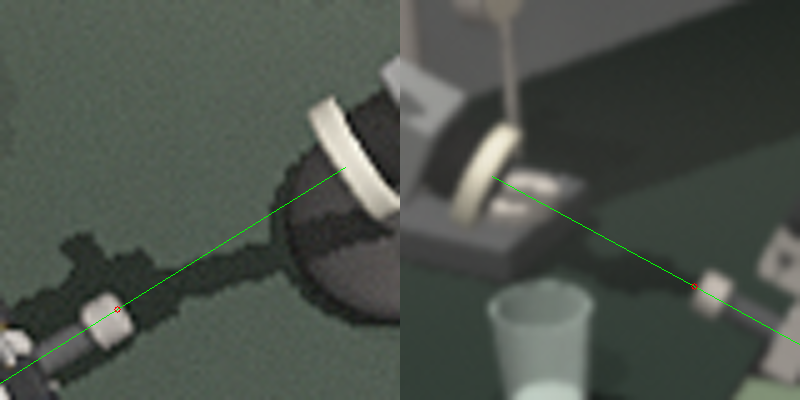

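Final check: in both views the short face sits at the 120 mm mark, on the axis line to within about 3 mm, and the arm is at rest. Handing in.

```bash
python3 -c "
from station import workorder
print(workorder.hand_in())"
```

```text
the job is handed in; nothing more can be done
None
```

I took the plug gauge from the lid-side place in the case, gripping the handle near its balance point with 40 N. I lifted it clear and held it short end first in front of the inspection camera. I then handed the job in at about 8.5 s, with the arm at rest and still holding it; the hand-in gives no verdict.

- **Pose at hand-in:** by the arm's own pose and my estimate of the lens position, the short face is 122 mm from the lens glass. It is within 1 mm of the lens axis, and the gauge axis is 0.1° off.
- **Camera check:** the top and scene pictures put the gauge about 2–3 mm to one side of the estimated axis, so they disagree slightly with the figure above. That is still well within the 12 mm allowed. I took the glass to be level with the front of the ring light and did not measure it directly.
- **Grip and surroundings:** the fingers closed to about 13.6 mm on the 15 mm handle, narrower than expected. The gauge showed no slip after the lift and stayed where predicted in the later views. I saw no bumps on the camera and nothing displaced, but I did not measure the bystanders' positions afterwards.

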